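# Pin the bone-plate templates on their stand

## Robot

A 7-joint arm with a two-finger parallel gripper is mounted at the origin on a cart in front of the work surface, level with it; the furniture and walls round the work are solid. World frame = base frame: x ahead of the robot, y to its left, z up, the work surface at z = 0. Lengths are in m, angles in degrees, forces in N, time in s.
With the tool pointing down it reaches from about 0.425 to 0.875 m from the base axis. Payload 4.7 kg.
Tool frame: the origin (TCP) lies at the very end of the fingers, on their centre line; the grasp point (between the pads) lies 19 mm behind it (env.grasp_offset is the distance from the TCP to the grasp point, in m); z points along the fingers, y is the line along which they close (so a half turn about z gives the same grasp; the last joint's range is limited). The gripper opens to 87 mm and grips with 3 to 60 N. Pads are 19 mm wide; open, the fingers measure 117 mm over their backs; the gripper's body (75 mm by 190 mm) begins 51 mm behind the grasp point.
Start: joints at [-69.036, 18.392, -4.016, 83.108, 1.295, 78.541, -3.26], TCP at [0.224, 0.61, 0.223] pointing down, gripper open.
Joint ranges: [-163.93, 163.93], [-17.29, 119.83], [-79.2, 71.16], [3.27, 140.29], [-89.18, 269.18], [5.43, 117.66], [-154.24, 154.24]. Speed limits (degrees/s): [147.25, 147.25, 180, 180, 180, 180, 180].

## Interface

Orientations are given as [roll, pitch, yaw] about the fixed x, y, z axes, in that order (R = Rz(yaw) Ry(pitch) Rx(roll)).
In Python, from cell import env gives the robot as it stands. The module is installed in compiled form; this text tells all that it offers.
- The arm moves only by the tool drive_tool, never from a script. Its argument "moves" is one flat list of numbers, 5 for each row, row after row: the shift along the tool's x, y, z in units of 40 mm (1.0 is 40 mm), then the turn about the tool's z in units of 10 degrees (1.0 is 10 degrees), then the finger opening in mm, from 0 to 87. A call has 1 to 5 rows; each row is the pose to reach, as a shift and turn from the pose commanded when the call began, along the tool's axes at that moment; what a row does not reach only later rows make up. A row lasts 1/8 s, in which the tool goes at most 62.5 mm and 10.7 degrees, less where a joint would pass 70% of its speed; a pose out of reach is approached as far as the arm can. A call with a gripper value outside its range is refused whole. The fingers move at their own pace and stop on an object; "squeeze" is the grip in N (left out, the last holds). Time passes only in rows, so rows that repeat a pose let the fingers close. It gives the time, the measured TCP pose, the force, the opening and the grip force at its end, in the units of the state.
- env.get_obs(): the state, without advancing time (a new reading comes with each control period).
- env.read_camera(name): name is "scene" or "top"; returns (picture, depth): 480x640x3 uint8, red, green, blue; 480x640 float32, m along the optical axis (not along the pixel's ray), 0 where there is no reading.
- env.camera_model(name): a dict with "K" (3x3 intrinsics, pixels), "rvec" (rotation vector, rad) and "tvec" (3), from world to camera coordinates, as OpenCV has them. Camera axes: x right, y down, z forward; pixel columns grow to the right and rows downward; lengths in m; the calibration is good to about 2 mm. A picture is of the moment at which its call begins. camera_model takes no time and is no camera call.
- env.sign_off(): hands the job in; it is judged then, once.
The state is a dict: "time_s": time; "qpos": joint angles; "joint_velocities": joint speeds; "effort": joint torques, N m; "tool_pos": TCP position; "tool_rot": TCP orientation; "force": force on the tool from outside, world axes, zero at the start; "wrist_torque": the same for the moment, N m; "grip_width": finger opening in m; "grasp_force": force on a finger pad.
Only numpy, scipy, OpenCV 4.12 (cv2) and the standard library are available. Lean on these libraries where they do the work, as an engineer would, in place of code of your own. Each camera call takes 0.05 s, during which the arm holds its last target. There are 200 camera calls.

## Task

Three flat steel bone-plate templates lie loosely stacked on their storage stand with the eyes at their ends out of line. Take the retaining pin from its rest, bring the eyes into line and pass the pin upright through all three and down into the bore of the stand's bush until its collar sits fully home on the top template, then let go. Work gently, feeling for the bore (it is off-centre in the bush, on a side you cannot see), and leave the vial, the forceps and the carton alone.

Things in the scene. Friction and masses are not known exactly. Their poses are not given: they have to be found in the camera images.
- stand: Fixed white plastic block, 190 x 90 mm, 36 mm high. Origin: on the worktop under the centre of a steel bush; z up, x along the block (from x = -45 to +145 mm). The bush is a 56 mm disc standing 4 mm proud of the block (its top at 40 mm). A rail across the block at x = 98 mm, also 40 mm high, carries the templates' other ends.
- stand_top (a point): Centre of the bush's top face, 40 mm high. The bush is eccentric: the centre of its upright bore (14 mm wide, open down to below 10 mm height) lies 6 mm from this point, each time in another direction, usually hidden by the templates. The bush stays put under hand forces.
- template_long: Lowest template, loose, steel, about 120 g: flat bar 6 mm thick, 24 mm wide, with a round eye at one end, 36 mm outside, its through hole 14 mm. Origin: centre of the eye on the underside; x along the bar, which reaches to x = 135 mm (small screw holes in it); z up. Lies on the bush and the rail (underside 40 mm high), slides when pushed.
- template_mid: Middle template, 100 g, like the long one but the bar reaches to x = 115 mm; lies on the long one (underside at 46 mm).
- template_short: Top template, 80 g, the bar reaches to x = 95 mm; lies on the middle one (underside at 52 mm, upper face at 58 mm). Eyes start up to 8.5 mm from the stand's axis.
- pin: Loose steel pin, 60 g. Origin: centre of its nose tip; z along the pin to its grip. Nose tapers from 8 mm at the tip to 12 mm at z = 5 mm; shaft 12 mm up to z = 48 mm; collar 24 mm wide from 48 to 53 mm; black square grip 18 x 18 mm (faces normal to x and y) from 53 to 95 mm. Starts upright in the rest; fully home in the stand its tip is 10 mm high.
- pin_rest: Fixed white plastic socket, 52 mm wide at the foot, 38 mm above, 40 mm tall, left or right of the stand. Origin: centre of its underside. Its upright hole is 15 mm wide and 30 mm deep (floor at 10 mm), the pin's tip stands on this floor.
- vial: Bystander: small brown injection vial, 32 mm diameter, 62 mm tall, origin under its centre. Leave it alone.
- forceps: Bystander: steel thumb forceps, 140 mm long, 11 mm high, lying on the worktop. Leave them alone.
- carton: Bystander: small carton 60 x 105 x 45 mm, left or right of the stand, opposite to the pin rest. Leave it alone.
Not all that is in view belongs to the job. Of the things like the pin, leave any that is blue; of the rest the smaller one is meant.

How it is judged (in metres and radians):
On the way, in this order (a step that is already met when the one before it is completed fails the run):
1. the pin is out of its rest (z of pin in the frame of pin_rest above 0.045 m), for 0.1 s.
2. the pin's nose has passed through the eyes of all three templates (z of pin in the frame of stand below 0.044 m and horizontal distance between each of template_long, template_mid, template_short and pin below 0.005 m), for 0.05 s.
At the end, for the whole second after the job is handed in: Released and at rest: the pin upright (0.08 rad) through all three eyes and in the bore, its tip at most 12.5 mm high (collar within 2.5 mm of home), within 10 mm of the stand's axis; each eye within 3.5 mm of the pin; the templates still stacked flat (0.06 rad) on the stand (z of pin in the frame of stand below 0.0125 m and horizontal distance between pin and stand below 0.01 m and angle between pin's own z axis and vertical below 0.08 rad and horizontal distance between each of template_long, template_mid, template_short and pin below 0.0035 m and height (world z) of template_long above 0.037 m and height (world z) of template_mid above 0.043 m and height (world z) of template_short above 0.049 m and angle between each of template_long, template_mid, template_short's own z axis and vertical below 0.06 rad and linear speed of pin below 0.02 m/s); the robot touches nothing.
It fails at once if the pin is pressed on a template with more than 25 N (contact force between pin and template_long above 25 N or contact force between pin and template_mid above 25 N or contact force between pin and template_short above 25 N).
It fails at once if the pin is pressed on the stand with more than 25 N (contact force between pin and stand above 25 N).
It fails at once if the vial, the forceps or the carton is moved by more than 20 mm (distance of any of vial, forceps, carton from where it was at the start of the episode above 0.02 m).
It also fails if it takes over 64 s, if anything falls off the work surface, if the arm or the gripper's body presses on something with over 40 N, if the wrist force passes 120 N, or if a joint passes its speed limit or range.

## Working session

There is one attempt and no reset: what is moved stays moved. The work goes in short steps, Python scripts to look and compute and a tool call to move; the robot and the scene stay as the last step left them, time stands still between calls to the robot, and variables do not carry over. Pictures are saved under pics/ and viewed, at most 10 in all, crops included, and the job is handed in when it is done.

Besides the shell and the picture viewer there is one more tool, called after "Emit:" as name(argument=value, ...) on one line, values as JSON. drive_tool: Moves the arm, as the interface text tells. Its arguments: {"type":"object","properties":{"moves":{"type":"array","items":{"type":"number"}},"squeeze":{"type":"number"}},"required":["moves"]}

```bash
mkdir -p pics
cat > h.py <<'E'
import numpy as np, cv2
from cell import env
def cam(n):
    m=env.camera_model(n); R=cv2.Rodrigues(np.array(m["rvec"],float))[0]; return np.array(m["K"],float),R,np.array(m["tvec"],float).ravel()
def ray(n,u,v,z):
    K,R,t=cam(n); d=R.T@np.linalg.solve(K,[u,v,1.]); c=-R.T@t; return c+d*(z-c[2])/d[2]
def proj(n,p):
    K,R,t=cam(n); q=K@(R@np.array(p)+t); return q[:2]/q[2]
def cloud(n,D):
    K,R,t=cam(n); v,u=np.mgrid[:480,:640]; P=np.stack([(u-K[0,2])/K[0,0]*D,(v-K[1,2])/K[1,1]*D,D],-1); return (P-t)@R
def shot(n,tag):
    I,D=env.read_camera(n); cv2.imwrite(f"pics/{tag}.png",I[...,::-1]); np.savez(f"{tag}.npz",I=I,D=D); return I,D
E
python3 - <<'E'
from h import *
o=env.get_obs(); print({k:np.round(v,3) for k,v in o.items()}, env.grasp_offset)
for n in("scene","top"):
    shot(n,n+"0"); K,R,t=cam(n); print(n,K.round(1).tolist(),(-R.T@t).round(3),R.round(2).tolist())
a=cv2.imread("pics/scene0.png");b=cv2.imread("pics/top0.png")
E
```

```text
{'time_s': np.float64(0.0), 'qpos': array([-69.035,  18.439,  -4.016,  83.175,   1.298,  78.541,  -3.261]), 'joint_velocities': array([ 0.008, -0.016,  0.033,  0.052,  0.035,  0.041,  0.035]), 'effort': array([-2.0000e-03, -4.9128e+01, -4.0500e-01, -3.1254e+01, -6.4000e-02,
        4.3000e-02,  0.0000e+00]), 'tool_pos': array([0.224, 0.61 , 0.221]), 'tool_rot': array([-1.79890e+02,  9.00000e-03,  1.59846e+02]), 'force': array([-0.026,  0.01 , -0.02 ]), 'wrist_torque': array([ 0.   , -0.022, -0.003]), 'grasp_force': np.float64(0.0), 'grip_width': np.float64(0.087)} 0.0187
scene [[608.1, 0.0, 320.7], [0.0, 608.1, 243.6], [0.0, 0.0, 1.0]] [-0.586  0.618  0.769] [[-0.46, -0.89, 0.01], [-0.44, 0.22, -0.87], [0.77, -0.4, -0.49]]
top [[614.9, 0.0, 319.8], [0.0, 614.9, 243.6], [0.0, 0.0, 1.0]] [0.335 0.05  1.258] [[0.03, -1.0, -0.01], [-0.99, -0.03, -0.16], [0.16, 0.01, -0.99]]
```

View pics/scene0.png

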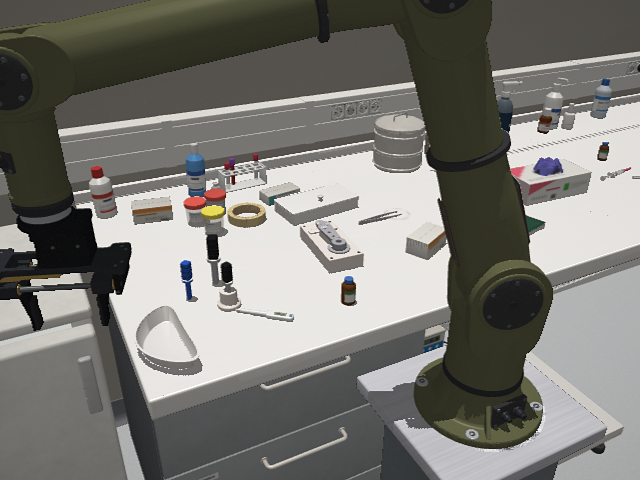

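View pics/top0.png

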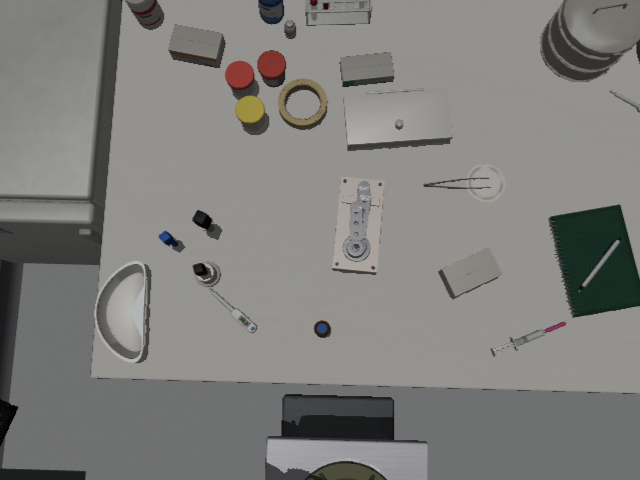

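The scene view shows three pin-like things: blue at (187,280), a taller black one at (213,258), and a shorter black one standing in the white socket at (227,290). In the top view they are at (167,239), (203,220) and (203,271). The stand's eye is at top (356,247). The third fits best, being not blue and the smaller of the two black ones. One enlarged crop will confirm it.

Run:
```python
from h import *
a=cv2.imread("pics/scene0.png")[215:335,165:315]; b=cv2.imread("pics/top0.png")[165:285,325:395];
c=np.hstack([cv2.resize(a,None,fx=3,fy=3,interpolation=2),cv2.resize(b,None,fx=3,fy=3,interpolation=2)]);d=cv2.imread("pics/top0.png")[195:295,150:250]
e=cv2.imread("pics/scene0.png")[210:275,290:370]
f=np.zeros((240,c.shape[1],3),np.uint8); f[:,:240]=cv2.resize(d,(240,240),interpolation=2); f[:,250:545]=cv2.resize(e,(295,240),interpolation=2)
cv2.imwrite("pics/crop1.png",np.vstack([c,f]))
for n,pp in (("top",[(203,220),(203,271),(167,239)]),("scene",[(213,258),(227,290),(187,280)])):
    D=np.load(n+"0.npz")["D"]; P=cloud(n,D); I=np.load(n+"0.npz")["I"]
    for u,v in pp:
        w=P[v-25:v+25,u-12:u+12].reshape(-1,3); g=I[v-25:v+25,u-12:u+12].reshape(-1,3).max(1)<60
        q=w[g&(w[:,2]>0.03)]; print(n,(u,v),len(q),"zmax",np.percentile(q[:,2],[5,98]).round(3) if len(q) else 0,"med top",np.median(q[q[:,2]>q[:,2].max()-.006],0).round(4) if len(q) else 0)
print(ray("top",356,247,.058),ray("top",343,181,.036),ray("top",339,267,.036),ray("top",322,328,.062),ray("top",485,183,0),ray("top",470,272,.045))
```

```text
top (203, 220) 250 zmax [0.057 0.128] med top [0.3352 0.0503 1.2578]
top (203, 271) 149 zmax [0.038 0.109] med top [0.3352 0.0503 1.2578]
top (167, 239) 60 zmax [0.035 0.088] med top [0.525  0.3561 0.0858]
scene (213, 258) 313 zmax [0.074 0.125] med top [-0.5856  0.618   0.7695]
scene (227, 290) 170 zmax [0.066 0.105] med top [0.4638 0.2969 0.1029]
scene (187, 280) 24 zmax [0.061 0.456] med top [-0.5856  0.618   0.7695]
[ 0.52558607 -0.00900101  0.058     ] [0.66506457 0.01910798 0.036     ] [0.4876433  0.02312405 0.036     ] [0.36514189 0.05366382 0.062     ] [ 0.67851137 -0.28037015  0.        ] [ 0.4837688 -0.2362377  0.045    ]
```

View pics/crop1.png

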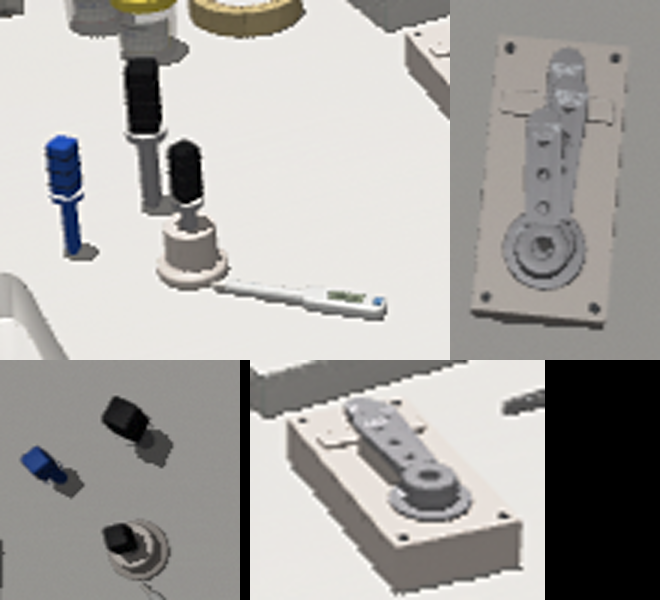

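The crop confirms it: the shorter black pin sits in the white socket (crop 185,175; its top is at about 0.105 m = 10 + 95 mm). The larger black and blue ones stand free. Next I'll measure the stand, eyes, pin and neighbours.

```bash
python3 - <<'E'
from h import *
def rect(q): 
    r=cv2.minAreaRect((q[:,:2]*1000).astype(np.float32)); return np.round(r[0],1),np.round(r[1],1),round(r[2],1)
for n in("top","scene"):
    z=np.load(n+"0.npz"); P=cloud(n,z["D"]); I=z["I"].astype(int); mx=I.max(2); print(n)
    def near(x,y,r): return np.hypot(P[...,0]-x,P[...,1]-y)<r
    # block top
    m=(abs(P[...,2]-.036)<.0025)&(P[...,0]>.44)&(P[...,0]<.72)&(abs(P[...,1])<.08)
    m=cv2.morphologyEx(m.astype(np.uint8),cv2.MORPH_OPEN,np.ones((2,2)))>0
    print("block",m.sum(),rect(P[m]),np.median(P[m][:,2]))
    for nm,(x,y) in dict(small=(.46,.3),big=(.56,.3),blue=(.525,.356)).items():
        k=near(x,y,.06)&(P[...,2]>.05)&((mx<60)|((I[...,2]>1.5*I[...,0])&(I[...,2]>60)))
        nn,l,s,c=cv2.connectedComponentsWithStats(k.astype(np.uint8)); 
        for i in range(1,nn):
            if s[i,4]<15: continue
            q=P[l==i]; t=np.percentile(q[:,2],95); f=q[abs(q[:,2]-t)<.005]; print(nm,c[i].round(1),s[i,4],"top",t.round(4),rect(f),len(f))
    k=(abs(P[...,2]-.040)<.003)&near(.46,.3,.04); print("rest top",k.sum(),P[k].mean(0).round(4) if k.sum() else 0, rect(P[k]) if k.sum()>4 else 0)
    k=(P[...,2]<.025)&(P[...,2]>.004)&near(.46,.3,.05); print("rest foot",k.sum(),rect(P[k]))
    for lo,hi in((.055,.062),(.049,.0549),(.0425,.0489)):
        k=(P[...,2]>lo)&(P[...,2]<hi)&near(.525,-.005,.035); print("tmpl",lo,k.sum(), (P[k].min(0).round(4),P[k].max(0).round(4)) if k.sum() else 0)
E
python3 - <<'E'
import cv2
a=cv2.imread("pics/top0.png")[205:280,325:390]; b=cv2.imread("pics/scene0.png")[210:275,290:370]
cv2.imwrite("pics/crop2.png",cv2.resize(cv2.convertScaleAbs(a,alpha=1.3),None,fx=8,fy=8,interpolation=cv2.INTER_CUBIC))
E
```

```text
top
block 1193 (array([505.1, -11.1]), array([ 93.6, 349. ]), 85.2) 0.03581693296359379
small [199.7 269.1] 130 top 0.1075 (array([469.6, 291.2]), array([16.6, 16. ]), 19.8) 63
big [202.3 219.6] 237 top 0.1267 (array([564.2, 289.9]), array([21.6, 22.8]), 63.9) 105
blue [166.3 237.8] 131 top 0.0975 (array([530.6, 361.9]), array([16.4, 16.2]), 48.0) 63
rest top 123 [0.4678 0.2871 0.0399] (array([468.6, 288.7]), array([30. , 36.4]), 64.7)
rest foot 293 (array([461.9, 298.1]), array([91., 83.]), 88.2)
tmpl 0.055 276 (array([ 0.5075, -0.0269,  0.055 ]), array([0.5598, 0.0089, 0.0619]))
tmpl 0.049 86 (array([ 0.5081, -0.0291,  0.049 ]), array([0.5584, 0.0086, 0.0549]))
tmpl 0.0425 48 (array([ 0.5034, -0.0338,  0.0425]), array([0.5553, 0.0165, 0.0489]))
scene
block 648 (array([570.8, -26.5]), array([122.8, 191. ]), 85.2) 0.035529208842711615
small [226.4 272. ] 189 top 0.1052 (array([468.2, 295.1]), array([18.2, 17.5]), 27.1) 43
big [212.4 246.3] 257 top 0.1236 (array([563., 292.]), array([19.6, 28.8]), 69.8) 60
blue [185.9 269.8] 188 top 0.0954 (array([529.7, 365.1]), array([17.7, 19.4]), 50.6) 48
rest top 118 [0.4669 0.2957 0.0396] (array([467.7, 294.9]), array([36.8, 37.2]), 77.2)
rest foot 267 (array([450.1, 296.2]), array([70.3, 64.6]), 75.2)
tmpl 0.055 115 (array([ 0.5036, -0.0242,  0.055 ]), array([0.5591, 0.0129, 0.0609]))
tmpl 0.049 30 (array([ 0.5095, -0.0232,  0.049 ]), array([0.5579, 0.0122, 0.0548]))
tmpl 0.0425 37 (array([ 0.4962, -0.0262,  0.0429]), array([0.5424, 0.0098, 0.0489]))
```

View pics/crop2.png

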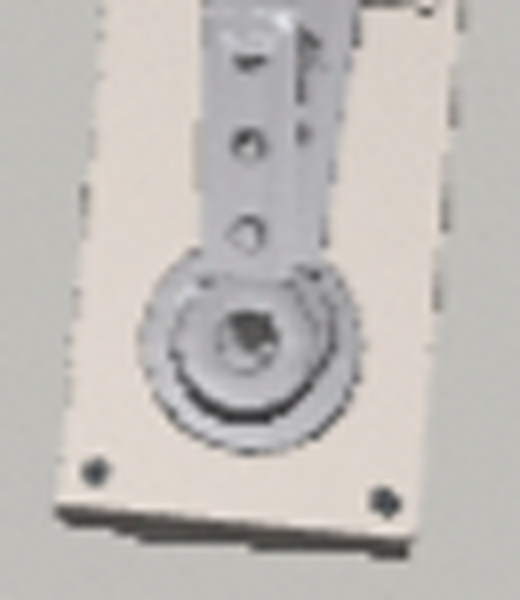

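The crop shows the bush circle centred at about crop (250,345), which is top-view pixel (356,248). The top eye's hole is at (248,340), i.e. (356,247.3). The lower eyes stick out to the lower right, and the stand is turned by about 5°.

Run:
```python
from h import *
T=lambda a,z:ray("top",a[0],a[1],z)[:2].round(4)
S=lambda a,z:ray("scene",a[0],a[1],z)[:2].round(4)
sc=[T(p,.036) for p in((336.4,263.5),(372.6,267.3),(344,181),(381,184))]; print("screws",sc)
d=np.array(sc[2])+sc[3]-sc[0]-sc[1]; print("yaw",np.degrees(np.arctan2(d[1],d[0])), "mid",np.mean(sc,0), "len",[np.linalg.norm(sc[0]-sc[1]),np.linalg.norm(sc[0]-sc[2])])
print("bush top",T((355.8,247.7),.04),"scene",S((338.8,247.1),.04)); print("short eye",T((355.6,247.2),.058))
# block outline in scene and top by brightness at z=.036 through side corners: bars
for n in("top","scene"):
    z=np.load(n+"0.npz"); P=cloud(n,z["D"])
    m=(abs(P[...,2]-.036)<.003)&(np.hypot(P[...,0]-.57,P[...,1]+.007)<.125)
    nn,l,s,c=cv2.connectedComponentsWithStats(cv2.erode(m.astype(np.uint8),np.ones((2,2))),connectivity=4)
    for i in np.argsort(-s[1:,4])[:2]+1:
        r=cv2.minAreaRect((P[l==i][:,:2]*1000).astype(np.float32)); print(n,s[i,4],np.round(r[0],1),np.round(r[1],1),round(r[2],1))
    m=(P[...,2]>.1)&(np.hypot(P[...,0]-.468,P[...,1]-.293)<.03); v,u=np.nonzero(m); print("pin px",u.mean(),v.mean(),m.sum(),"->",ray(n,u.mean(),v.mean(),.105)[:2].round(4))
```

```text
screws [array([0.4946, 0.0285]), array([ 0.4889, -0.044 ]), array([0.6651, 0.0171]), array([ 0.6608, -0.0587])]
yaw -4.359034819604147 mid [ 0.57735  -0.014275] len [np.float64(0.0727237237770454), np.float64(0.17088068937126866)]
bush top [ 0.527  -0.0095] scene [ 0.5238 -0.0074]
short eye [ 0.5252 -0.0082]
top 86 [530.6 -44.7] [44.5 19.5] 4.3
top 84 [581.9 -45.7] [24.  45.5] 82.9
pin px 197.67415730337078 267.8314606741573 89 -> [0.47   0.2915]
scene 230 [534.  -35.1] [ 68.6 162.7] 52.5
scene 160 [561.8  15.5] [ 37.9 105.1] 86.9
pin px 225.4814814814815 264.5 54 -> [0.4661 0.2953]
```

```bash
cat > g.py <<'E'
import sys
from h import *
# usage: g.py x y z yaw [x y z yaw ...]  -> units of move from measured pose
o=env.get_obs(); p=o["tool_pos"]; r=np.radians(o["tool_rot"]); R=cv2.Rodrigues(np.array([0,0,r[2]]))[0]@cv2.Rodrigues(np.array([0,r[1],0]))[0]@cv2.Rodrigues(np.array([r[0],0,0]))[0]
print("t",o["time_s"].round(2),"pos",p.round(4),"rot",o["tool_rot"].round(2),"F",o["force"].round(2),"w",round(float(o["grip_width"]),4),"gf",o["grasp_force"].round(1))
a=[float(v) for v in sys.argv[1:]]
for i in range(0,len(a),4):
    d=R.T@(np.array(a[i:i+3])-p)/.04; t=-((a[i+3]-o["tool_rot"][2]+180)%360-180)/10; print(d.round(3),"turn",round(t,3))
E
python3 - <<'E'
import numpy as np
a=np.radians(-4.4);u=np.array([np.cos(a),np.sin(a)]);b=np.array([.5255,-.0085])
for s in(-60,-50,-30,-20,-10,0):print(s,(b+u*s/1000).round(4))
E
python3 g.py .466 -.004 .16 175.6 .466 -.004 .0425 175.6
```

```text
-60 [ 0.4657 -0.0039]
-50 [ 0.4756 -0.0047]
-30 [ 0.4956 -0.0062]
-20 [ 0.5056 -0.007 ]
-10 [ 0.5155 -0.0077]
0 [ 0.5255 -0.0085]Traceback (most recent call last):
  File "g.py", line 5, in <module>
    print("t",o["time_s"].round(2),"pos",p.round(4),"rot",o["tool_rot"].round(2),"F",o["force"].round(2),"w",round(float(o["grip_width"]),4),"gf",o["grasp_force"].round(1))
              ^^^^^^^^^^^^^^^^^
AttributeError: 'float' object has no attribute 'round'
```

```bash
sed -i 's/o\["time_s"\].round(2)/round(float(o["time_s"]),2)/; s/o\["grasp_force"\].round(1)/round(float(o["grasp_force"]),1)/' g.py; python3 g.py .45 .30 .2 165 .5 0.1 .2 175.6 .466 -.004 .16 175.6
```

```text
t 0.1 pos [0.2238 0.6097 0.2216] rot [-1.7990e+02  1.0000e-02  1.5985e+02] F [ 0.05  0.59 -0.29] w 0.0868 gf 0.0
[-7.975 -5.32   0.549] turn -0.515
[-10.871  -9.583   0.557] turn -1.575
[-10.969 -12.315   1.562] turn -1.575
```

Emit:
drive_tool(moves=[-2,-1.3,0,0,28,-4,-2.7,0,-0.2,28,-6,-4,0,-0.5,28,-8,-5.3,0,-1,28,-8.5,-6.5,0,-1.57,28], squeeze=10)

```text
time_s: 0.72
tool_pos: [0.4014, 0.3508, 0.2222]
tool_rot: [-180.0, 0.0, 175.7]
force: [0.3, -0.1, 0.7]
grip_width: 0.0451
grasp_force: 0.0
```

```bash
python3 g.py .5 .1 .18 175.6 .466 -.004 .16 175.6 .466 -.004 .0425 175.6
```

```text
t 0.72 pos [0.4014 0.3508 0.2222] rot [-1.7999e+02  1.0000e-02  1.7570e+02] F [ 0.27 -0.07  0.7 ] w 0.0451 gf 0.0
[-2.928 -6.068  1.056] turn 0.01
[-2.275 -8.724  1.557] turn 0.01
[-2.275 -8.724  4.494] turn 0.01
```

Emit:
drive_tool(moves=[-1,-1.5,0.2,0,28,-2,-3,0.5,0,28,-2.6,-4.5,0.8,0,28,-2.6,-6,1,0,28,-2.5,-7.5,1.2,0,28])

```text
time_s: 1.35
tool_pos: [0.4783, 0.0613, 0.1763]
tool_rot: [-180.0, -0.0, 175.5]
force: [0.8, -0.4, -0.3]
grip_width: 0.0283
grasp_force: 0.0
```

```bash
python3 g.py .466 -.004 .16 175.6 .466 -.004 .0425 175.6
```

```text
t 1.35 pos [0.4783 0.0613 0.1763] rot [-1.7997e+02 -1.0000e-02  1.7551e+02] F [ 0.76 -0.4  -0.25] w 0.0283 gf 0.0
[ 0.179 -1.653  0.409] turn -0.009
[ 0.179 -1.651  3.346] turn -0.009
```

Emit:
drive_tool(moves=[0.15,-1.65,0.4,0,28,0.15,-1.65,1.5,0,28,0.15,-1.65,2.6,0,28,0.15,-1.65,3.1,0,28,0.15,-1.65,3.1,0,28])

```text
time_s: 1.98
tool_pos: [0.4654, -0.0019, 0.0513]
tool_rot: [-179.9, -0.2, 175.5]
force: [0.9, 0.2, 0.7]
grip_width: 0.0276
grasp_force: 0.0
```

```bash
python3 g.py .466 -.004 .0425 175.6 .4955 -.0065 .0425 175.6
```

```text
t 1.98 pos [ 0.4654 -0.0019  0.0513] rot [-179.93   -0.24  175.53] F [0.86 0.21 0.74] w 0.0276 gf 0.0
[-0.019 -0.052  0.221] turn -0.007
[-0.759 -0.057  0.218] turn -0.007
```

Emit:
drive_tool(moves=[0,-0.05,0.15,0,28,0,-0.05,0.21,0,28,-0.3,-0.05,0.21,0,28,-0.6,-0.05,0.21,0,28,-0.75,-0.05,0.21,0,28])

```text
time_s: 2.6
tool_pos: [0.4986, -0.006, 0.045]
tool_rot: [-180.0, 0.1, 175.5]
force: [0.0, 0.8, -0.3]
grip_width: 0.0278
grasp_force: 0.0
```

```bash
python3 g.py .5055 -.007 .0425 175.6
```

```text
t 2.6 pos [ 0.4986 -0.006   0.045 ] rot [-1.7999e+02  7.0000e-02  1.7554e+02] F [ 0.02  0.78 -0.27] w 0.0278 gf 0.0
[-0.174 -0.012  0.062] turn -0.006
```

Emit:
drive_tool(moves=[0,0,0.06,0,28,-0.05,0,0.06,0,28,-0.1,-0.01,0.06,0,28,-0.17,-0.01,0.06,0,28,-0.17,-0.01,0.06,0,28])

```text
time_s: 3.22
tool_pos: [0.5039, -0.0068, 0.0422]
tool_rot: [180.0, 0.0, 175.5]
force: [0.7, -0.0, 0.6]
grip_width: 0.0279
grasp_force: 0.0
```

```bash
python3 g.py .5055 -.007 .0425 175.6
python3 - <<'E'
from h import *
shot("scene","s1");shot("top","t1")
a=cv2.imread("pics/s1.png")[205:285,280:380]; b=cv2.imread("pics/t1.png")[205:280,325:395]
cv2.imwrite("pics/c3.png",np.hstack([cv2.resize(a,(500,400),interpolation=2),cv2.resize(b,(300,400),interpolation=2)]))
E
```

```text
t 3.23 pos [ 0.5039 -0.0068  0.0422] rot [1.7999e+02 1.0000e-02 1.7554e+02] F [ 0.7  -0.04  0.58] w 0.0279 gf 0.0
[-0.039 -0.001 -0.007] turn -0.006
```

View pics/c3.png

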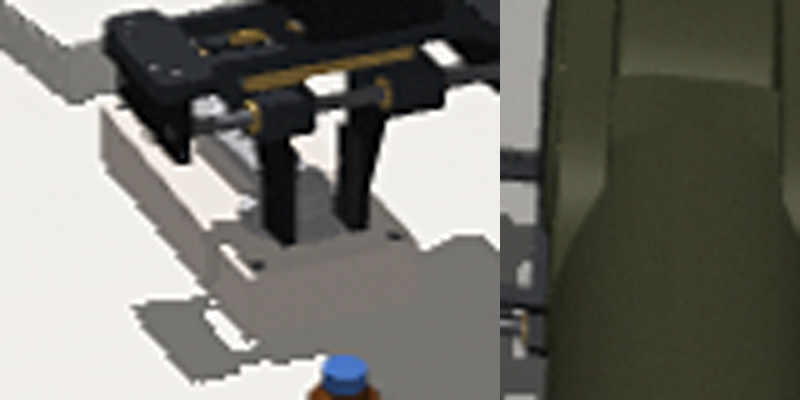

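The fingers straddle the eye stack at crop (320,190), and nothing has been disturbed. I'll push a little further so the foremost eye also seats in the cradle, then back away.

Emit:
drive_tool(moves=[-0.04,0,0,0,28,-0.08,0,0,0,28,-0.12,-0.01,0,0,28,-0.12,-0.01,0,0,28,-0.12,-0.01,0,0,28])

```text
time_s: 3.95
tool_pos: [0.5081, -0.0076, 0.042]
tool_rot: [180.0, -0.1, 175.5]
force: [-2.6, 0.2, 0.1]
grip_width: 0.0278
grasp_force: 1.1
```

Emit:
drive_tool(moves=[0.3,0,0,0,28,1,0,0,0,28,1,0,-1,0,50,1,1.5,-2.5,0,50,1,3,-4,0,50])

```text
time_s: 4.58
tool_pos: [0.4754, 0.084, 0.1723]
tool_rot: [180.0, 0.1, 175.4]
force: [1.0, 0.9, 0.0]
grip_width: 0.0469
grasp_force: 0.0
```

```bash
python3 g.py .468 .293 .18 155 .468 .293 .18 130 .46 .2 .18 160
```

```text
t 4.58 pos [0.4754 0.084  0.1723] rot [1.7995e+02 1.1000e-01 1.7543e+02] F [1.02 0.86 0.01] w 0.0469 gf 0.0
[ 0.6    5.193 -0.189] turn 2.043
[ 0.6    5.193 -0.189] turn 4.543
[ 0.614  2.859 -0.191] turn 1.543
```

Emit:
drive_tool(moves=[0.3,1.5,-0.2,-0.6,55,0.6,3,-0.2,-1.4,55,0.6,4.4,-0.2,-2.2,55,0.6,5.19,-0.2,-2.76,55,0.6,5.19,-0.2,-2.76,55])

```text
time_s: 5.2
tool_pos: [0.4667, 0.2953, 0.1784]
tool_rot: [180.0, 0.0, -156.6]
force: [0.6, -0.5, -0.9]
grip_width: 0.0547
grasp_force: 0.0
```

```bash
python3 - <<'E'
from h import *
shot("scene","s2");shot("top","t2")
a=cv2.imread("pics/s2.png")[205:285,280:380]; b=cv2.imread("pics/t2.png")[210:270,325:385]
cv2.imwrite("pics/c4.png",np.hstack([cv2.resize(a,(400,320),interpolation=2),cv2.resize(cv2.convertScaleAbs(b,alpha=1.3),(400,320),interpolation=2)]))
E
python3 g.py .468 .293 .18 203 .468 .293 .12 203 .468 .293 .070 203
```

```text
t 5.3 pos [0.4677 0.2915 0.1785] rot [-1.7995e+02  1.0000e-02 -1.5692e+02] F [-0.8  -0.68 -0.02] w 0.0552 gf 0.0
[-0.02   0.031 -0.038] turn 0.008
[-0.02   0.032  1.462] turn 0.008
[-0.02   0.034  2.712] turn 0.008
```

View pics/c4.png

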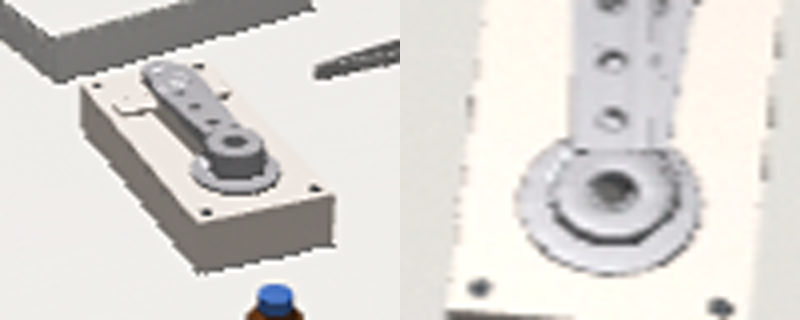

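The crop shows the three eyes now in line: hole at crop (612,190), top-view pixel (356.4,245.2), on the bush centred near (356,247). Next I'll lower onto the pin.

Emit:
drive_tool(moves=[-0.02,0.03,1,0,55,-0.02,0.03,2,0,55,-0.02,0.03,2.65,0,55,-0.02,0.03,2.65,0,55,-0.02,0.03,2.65,0,40], squeeze=8)

```text
time_s: 5.92
tool_pos: [0.4691, 0.2934, 0.0741]
tool_rot: [180.0, 0.1, -157.0]
force: [0.3, 0.9, 0.6]
grip_width: 0.0508
grasp_force: 0.0
```

```bash
python3 g.py .468 .293 .070 203
python3 - <<'E'
from h import *
a=ray("top",356.4,245.2,.058);b=ray("scene",338.3,240.3,.058);print(a,b,(a+b)/2)
shot("scene","s3"); a=cv2.imread("pics/s3.png")[215:315,170:290]; cv2.imwrite("pics/c5.png",cv2.resize(a,None,fx=5,fy=5,interpolation=2))
E
```

```text
t 5.92 pos [0.4691 0.2934 0.0741] rot [ 1.7999e+02  1.3000e-01 -1.5696e+02] F [0.34 0.9  0.61] w 0.0508 gf 0.0
[0.029 0.002 0.101] turn 0.004
[ 0.52920684 -0.00972201  0.058     ] [ 0.52574557 -0.00663949  0.058     ] [ 0.52747621 -0.00818075  0.058     ]
```

View pics/c5.png

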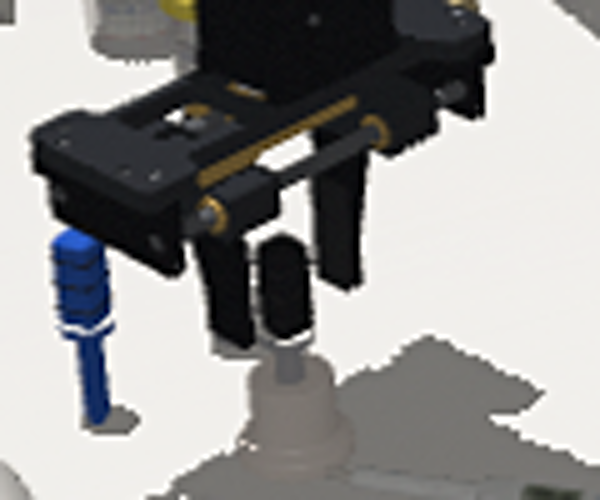

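The small pin stands between the open fingers at crop (285,290), clear of blue. Closing now.

Emit:
drive_tool(moves=[0,0,0.1,0,40,0,0,0.1,0,25,0,0,0.1,0,12,0,0,0.1,0,12,0,0,0.1,0,12], squeeze=15)

```text
time_s: 6.6
tool_pos: [0.4681, 0.2938, 0.0687]
tool_rot: [-180.0, 0.0, -156.9]
force: [-0.3, -0.1, 0.2]
grip_width: 0.0179
grasp_force: 15.0
```

```bash
python3 g.py .470 .2915 .070 203
```

```text
t 6.6 pos [0.4681 0.2938 0.0687] rot [-1.7999e+02  1.0000e-02 -1.5686e+02] F [-0.34 -0.09  0.22] w 0.0179 gf 15.0
[-0.02  -0.071 -0.032] turn 0.014
```

Emit:
drive_tool(moves=[0,0,0,0,12,0,0,-0.5,0,12,0,0,-1.5,0,12,0,0,-2.5,0,12,0,0,-2.5,0,12], squeeze=30)

```text
time_s: 7.22
tool_pos: [0.4699, 0.2953, 0.1721]
tool_rot: [179.9, 0.4, -156.9]
force: [-0.4, 0.7, -0.5]
grip_width: 0.0175
grasp_force: 30.0
```

```bash
python3 g.py .52 .1 .16 180 .5288 -.0092 .16 175.6
```

```text
t 7.22 pos [0.4699 0.2953 0.1721] rot [ 179.89    0.39 -156.85] F [-0.41  0.69 -0.47] w 0.0175 gf 30.0
[ 0.77  -4.981  0.289] turn 2.315
[ 1.641 -7.578  0.278] turn 2.755
```

Emit:
drive_tool(moves=[0.3,-1.3,0,0.6,12,0.5,-2.6,0,1.3,12,0.8,-3.9,0,2,12,1,-5.2,0,2.7,12,1.3,-6.4,0.2,2.75,12])

```text
time_s: 7.85
tool_pos: [0.5209, 0.0362, 0.1598]
tool_rot: [-180.0, -0.0, 175.6]
force: [1.1, 0.5, -0.4]
grip_width: 0.0175
grasp_force: 30.0
```

Emit:
drive_tool(moves=[0,0,0,0,12,0,0,0,0,12])

```text
time_s: 8.1
tool_pos: [0.5201, 0.0386, 0.1595]
tool_rot: [180.0, -0.1, 175.6]
force: [-0.1, 0.4, -0.6]
grip_width: 0.018
grasp_force: 30.0
```

```bash
python3 g.py .5288 -.0092 .135 175.6
```

```text
t 8.1 pos [0.5201 0.0386 0.1595] rot [ 1.7999e+02 -1.0000e-01  1.7565e+02] F [-0.09  0.36 -0.64] w 0.018 gf 30.0
[-0.309 -1.174  0.613] turn 0.005
```

Emit:
drive_tool(moves=[-0.15,-0.6,0.3,0,12,-0.31,-1.17,0.6,0,12,-0.31,-1.17,0.7,0,12,-0.31,-1.17,0.7,0,12,-0.31,-1.17,0.7,0,12])

```text
time_s: 8.72
tool_pos: [0.5298, -0.0078, 0.1329]
tool_rot: [180.0, 0.0, 175.8]
force: [-0.4, 0.2, -0.5]
grip_width: 0.0176
grasp_force: 30.0
```

```bash
python3 g.py .5288 -.0092 .129 175.6
python3 - <<'E'
from h import *
shot("scene","s4"); a=cv2.imread("pics/s4.png")[185:275,290:390]; cv2.imwrite("pics/c6.png",cv2.resize(a,None,fx=6,fy=6,interpolation=2))
o=env.get_obs()["tool_pos"]; print("expected tip px",proj("scene",[o[0],o[1],o[2]-.0587]),"collar",proj("scene",[o[0],o[1],o[2]-.0587+.0505]))
E
```

```text
t 8.72 pos [ 0.5298 -0.0078  0.1329] rot [1.7996e+02 3.0000e-02 1.7579e+02] F [-0.41  0.21 -0.47] w 0.0176 gf 30.0
[ 0.022 -0.038  0.098] turn 0.019
expected tip px [338.15024044 233.47298559] collar [338.62062783 214.60970867]
```

View pics/c6.png

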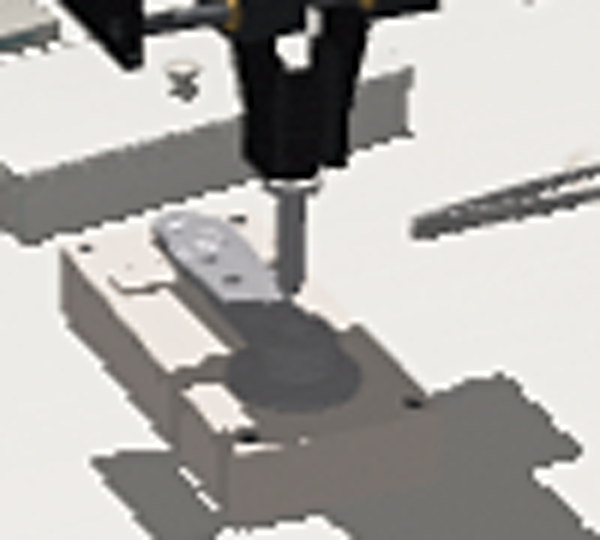

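The pin tip is at crop (291,290), px (338.1,232.9), which matches the predicted tip to within 1 px, and the pin hangs upright. I'll go down gently toward the eye.

Emit:
drive_tool(moves=[0.04,-0.02,0,0,12,0.04,-0.02,0.15,0,12,0.04,-0.02,0.3,0,12,0.04,-0.02,0.3,0,12,0.04,-0.02,0.3,0,12])

```text
time_s: 9.4
tool_pos: [0.528, -0.0103, 0.1205]
tool_rot: [-180.0, -0.0, 175.6]
force: [0.5, -0.4, -0.6]
grip_width: 0.018
grasp_force: 30.0
```

Emit:
drive_tool(moves=[0,0,0.04,0,12,0,0,0.08,0,12,0,0,0.12,0,12,0,0,0.12,0,12])

```text
time_s: 9.9
tool_pos: [0.5279, -0.0102, 0.1156]
tool_rot: [-180.0, -0.0, 175.6]
force: [0.3, -1.0, -0.4]
grip_width: 0.0181
grasp_force: 30.0
```

Emit:
drive_tool(moves=[0,0.01,0.04,0,12,0,0.02,0.08,0,12,0,0.02,0.12,0,12,0,0.02,0.12,0,12])

```text
time_s: 10.4
tool_pos: [0.5279, -0.0093, 0.1108]
tool_rot: [180.0, -0.0, 175.7]
force: [-0.1, 0.1, -1.1]
grip_width: 0.0175
grasp_force: 30.0
```

Emit:
drive_tool(moves=[0,0,0.04,0,12,0,0,0.08,0,12,0,0,0.12,0,12,0,0,0.12,0,12])

```text
time_s: 10.9
tool_pos: [0.5281, -0.0097, 0.1061]
tool_rot: [-180.0, 0.0, 175.6]
force: [0.1, 1.4, -1.0]
grip_width: 0.0178
grasp_force: 30.0
```

Emit:
drive_tool(moves=[0,0,0.03,0,12,0,0,0.06,0,12,0,0,0.09,0,12,0,0,0.09,0,12])

```text
time_s: 11.4
tool_pos: [0.5282, -0.0097, 0.1026]
tool_rot: [-180.0, 0.0, 175.6]
force: [0.3, -0.3, -0.1]
grip_width: 0.0178
grasp_force: 30.0
```

Emit:
drive_tool(moves=[0,0,0.025,0,12,0,0,0.05,0,12,0,0,0.075,0,12,0,0,0.1,0,12,0,0,0.1,0,12])

```text
time_s: 12.02
tool_pos: [0.5284, -0.0097, 0.0986]
tool_rot: [-180.0, 0.0, 175.6]
force: [2.5, -2.4, 1.2]
grip_width: 0.0178
grasp_force: 30.0
```

Emit:
drive_tool(moves=[-0.01,-0.01,0.015,0,12,-0.02,-0.02,0.03,0,12,-0.02,-0.02,0.045,0,12,-0.02,-0.02,0.045,0,12])

```text
time_s: 12.52
tool_pos: [0.5291, -0.0098, 0.097]
tool_rot: [180.0, 0.0, 175.7]
force: [0.8, -0.5, 3.4]
grip_width: 0.0178
grasp_force: 30.0
```

Emit:
drive_tool(moves=[0,0,0.015,0,12,0,0,0.03,0,12,0,0,0.03,0,12])

```text
time_s: 12.9
tool_pos: [0.5293, -0.0097, 0.0961]
tool_rot: [179.9, 0.1, 175.7]
force: [0.7, -0.2, 7.2]
grip_width: 0.0177
grasp_force: 30.0
```

Run:
```python
import numpy as np
c=np.array([.5265,-.009]);X=np.array([-.997,.077]);Y=np.array([.077,.997])
p=np.array([.5293,-.0097])
for k in range(0,9):
    q=c+.006*np.array([np.cos(k*np.pi/4),np.sin(k*np.pi/4)]); d=q-p; print(k*45,q.round(4),np.round([d@X/.04,d@Y/.04],3)); p=q
```

```text
0 [ 0.5325 -0.009 ] [-0.078  0.024]
45 [ 0.5307 -0.0048] [0.052 0.102]
90 [ 0.5265 -0.003 ] [0.109 0.036]
135 [ 0.5223 -0.0048] [ 0.102 -0.052]
180 [ 0.5205 -0.009 ] [ 0.036 -0.109]
225 [ 0.5223 -0.0132] [-0.052 -0.102]
270 [ 0.5265 -0.015 ] [-0.109 -0.036]
315 [ 0.5307 -0.0132] [-0.102  0.052]
360 [ 0.5325 -0.009 ] [-0.036  0.109]
```

Emit:
drive_tool(moves=[-0.03,0.01,0,0,12,-0.06,0.02,0,0,12,-0.075,0.02,0,0,12,-0.075,0.02,0,0,12])

```text
time_s: 13.4
tool_pos: [0.5307, -0.0094, 0.095]
tool_rot: [180.0, -0.1, 175.7]
force: [-3.1, 0.1, 3.2]
grip_width: 0.0175
grasp_force: 30.0
```

Emit:
drive_tool(moves=[0,0,0.02,0,12,0,0,0.04,0,12,0,0,0.04,0,12])

```text
time_s: 13.78
tool_pos: [0.5315, -0.0093, 0.0938]
tool_rot: [180.0, -0.0, 175.7]
force: [-4.1, 2.5, 3.6]
grip_width: 0.0177
grasp_force: 30.0
```

Emit:
drive_tool(moves=[0.02,0.01,0,0,12,0.025,0.015,0.02,0,12,0.025,0.015,0.04,0,12,0.025,0.015,0.04,0,12])

```text
time_s: 14.28
tool_pos: [0.5313, -0.009, 0.0924]
tool_rot: [180.0, 0.1, 175.6]
force: [-1.1, 0.8, 3.0]
grip_width: 0.0177
grasp_force: 30.0
```

Emit:
drive_tool(moves=[0.01,0.01,0.03,0,12,0.01,0.01,0.06,0,12,0.01,0.01,0.09,0,12,0.01,0.01,0.09,0,12])

```text
time_s: 14.78
tool_pos: [0.5308, -0.0086, 0.0887]
tool_rot: [180.0, 0.0, 175.6]
force: [0.3, 0.3, 1.2]
grip_width: 0.0172
grasp_force: 30.0
```

Emit:
drive_tool(moves=[0,0,0.03,0,12,0,0,0.06,0,12,0,0,0.09,0,12,0,0,0.12,0,12,0,0,0.12,0,12])

```text
time_s: 15.4
tool_pos: [0.5307, -0.0085, 0.084]
tool_rot: [180.0, 0.0, 175.7]
force: [2.3, 2.0, 1.9]
grip_width: 0.018
grasp_force: 30.0
```

Emit:
drive_tool(moves=[-0.01,0.01,0.03,0,12,-0.01,0.01,0.06,0,12,-0.01,0.01,0.09,0,12,-0.01,0.01,0.12,0,12,-0.01,0.01,0.12,0,12])

```text
time_s: 16.02
tool_pos: [0.5308, -0.0084, 0.079]
tool_rot: [-180.0, -0.0, 175.6]
force: [1.4, 1.2, 1.7]
grip_width: 0.018
grasp_force: 30.0
```

Emit:
drive_tool(moves=[-0.005,0.005,0.03,0,12,-0.005,0.005,0.06,0,12,-0.005,0.005,0.09,0,12,-0.005,0.005,0.12,0,12,-0.005,0.005,0.12,0,12])

```text
time_s: 16.65
tool_pos: [0.5309, -0.0083, 0.0741]
tool_rot: [-180.0, -0.0, 175.6]
force: [0.2, -0.7, 0.1]
grip_width: 0.0176
grasp_force: 30.0
```

Emit:
drive_tool(moves=[0,0,0.025,0,12,0,0,0.05,0,12,0,0,0.075,0,12,0,0,0.1,0,12,0,0,0.1,0,12])

```text
time_s: 17.27
tool_pos: [0.531, -0.0082, 0.0702]
tool_rot: [-180.0, -0.0, 175.6]
force: [-0.1, -1.0, 0.4]
grip_width: 0.0182
grasp_force: 30.0
```

Emit:
drive_tool(moves=[0,0,0.015,0,12,0,0,0.03,0,12,0,0,0.045,0,12,0,0,0.045,0,12])

```text
time_s: 17.77
tool_pos: [0.531, -0.0082, 0.0687]
tool_rot: [180.0, -0.0, 175.6]
force: [-1.8, -1.3, 3.1]
grip_width: 0.0177
grasp_force: 30.0
```

Emit:
drive_tool(moves=[0,0,0.015,0,12,0,0,0.03,0,12,0,0,0.03,0,12])

```text
time_s: 18.15
tool_pos: [0.5311, -0.0082, 0.0686]
tool_rot: [180.0, -0.0, 175.6]
force: [-3.8, -1.8, 11.4]
grip_width: 0.0178
grasp_force: 30.0
```

The collar is home: z has stopped at 0.0686 m and the force is rising. I'll ease off and let go.

Emit:
drive_tool(moves=[0.015,-0.005,-0.025,0,12,0.015,-0.005,-0.035,0,12,0.015,-0.005,-0.035,0,24,0.015,-0.005,-0.035,0,40,0.015,-0.005,-0.035,0,45])

```text
time_s: 18.77
tool_pos: [0.5304, -0.0079, 0.0686]
tool_rot: [180.0, -0.0, 175.7]
force: [0.0, -0.3, -0.3]
grip_width: 0.0366
grasp_force: 0.0
```

Emit:
drive_tool(moves=[0,0,0,0,45,0,0,-0.5,0,45,0,0,-1.5,0,45,0,0,-2.5,0,45,0.5,3,-3,0,45])

```text
time_s: 19.4
tool_pos: [0.5277, 0.0485, 0.1824]
tool_rot: [-180.0, 0.4, 175.0]
force: [1.6, 0.9, -0.3]
grip_width: 0.0449
grasp_force: 0.0
```

Emit:
drive_tool(moves=[0.5,1.5,0,0,45,1,3,0,0,45,1,4.5,0,0,45,1,5,0,0,45,1,5,0,0,45])

```text
time_s: 20.02
tool_pos: [0.5, 0.2565, 0.1785]
tool_rot: [-179.9, -0.0, 175.8]
force: [-0.2, -2.3, 0.6]
grip_width: 0.0452
grasp_force: 0.0
```

Run:
```python
from h import *
shot("scene","s9");shot("top","t9")
a=cv2.imread("pics/s9.png")[195:275,290:390]; b=cv2.imread("pics/t9.png")[170:280,310:400]
cv2.imwrite("pics/c7.png",np.hstack([cv2.resize(a,(500,400),interpolation=2),cv2.resize(b,(300,367),interpolation=2)[:400] if 0 else cv2.resize(b,(300,400),interpolation=2)]))
for n,q in(("top","t9"),("scene","s9")):
    P=cloud(n,np.load(q+".npz")["D"]); I=np.load(q+".npz")["I"].max(2); k=(I<70)&(np.hypot(P[...,0]-.53,P[...,1]+.009)<.03)&(P[...,2]>.06); print(n,k.sum(),np.percentile(P[k][:,2],[50,90,97]),P[k&(P[...,2]>.098)].mean(0))
```

```text
top 109 [0.10345825 0.10767235 0.10873829] [ 0.53143957 -0.0090606   0.10456048]
scene 148 [0.08733717 0.10406019 0.10571722] [ 0.52881877 -0.00523583  0.10249387]
```

View pics/c7.png

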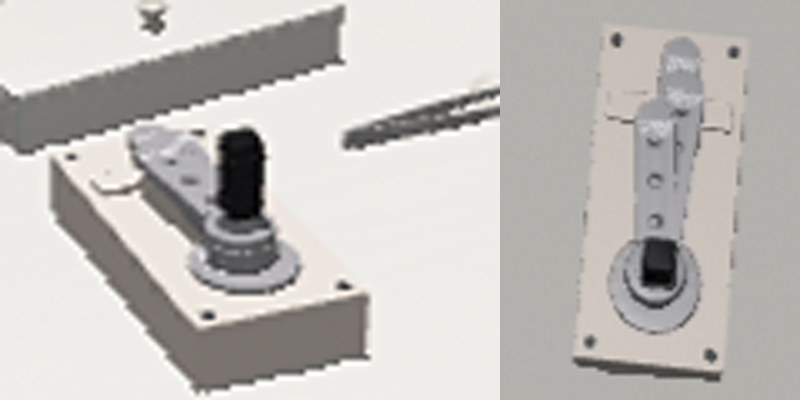

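The pin is upright in the stack at crop (240,175), with its collar resting on the top eye. Its top is at 0.105 m, so the tip is at about 10 mm, and the gripper is clear.

```bash
python3 -c "
from cell import env
print(env.sign_off())"
```

```text
the job is handed in; nothing more can be done
None
```

I passed the pin through all three aligned eyes into the bore, seated its collar on the top template, let go and handed the job in at about 20 s; the hand-in gave no verdict.

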